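Tare the parts tray and weigh a bush

TASK

Weigh the brass bush without counting the tray: set the empty blue tray lengthways on the middle of the steel platform of the bench scale and slide it squarely back against the aluminium back stop, keeping up a light, steady push on the stop for about a second. Let go of the tray, then press the orange tare key gently almost fully down and keep it down for about two seconds; its height differs every time, so feel for it, and never ram the key or the stop. Only then put the bush into the tray, with the tray left home against the stop, and leave the pliers, the jar, the tape measure and the marker alone.

Things in the scene. Friction and masses are not known exactly. Their poses are not given: they have to be found in the camera images.
- scale: Grey bench scale, fixed, housing 240 x 180 mm, 30 mm high; a dark display on its front left is up to 45 mm high. Origin on the table under its middle; x points to the back stop (away from the robot), y to its left, z up. Its steel platform, 150 (x) by 165 mm (y), is centred at x = +45 mm, y = 0; its flat top is 44 mm above the origin.
- back_stop: Fixed aluminium strip standing across the rear of the platform, 120 mm wide, 26 mm high, 6 mm thick. Origin on the platform's top at the middle of its front face (x = +108 mm, 44 mm up in the scale's frame); axes like the scale's. Rigid: come slowly and push with 3 to 10 N beyond the tray's friction on the platform (about 0.8 x any load pressing it down); over 22 N is ramming.
- tare_key (a joint): Travel of the orange tare key, 0 up to 0.006 m fully down, pressed straight down; a spring returns it. About 1.2 N starts it, 4.4 N holds it at 4 mm, 6 N at the bottom, where it is rigid; over 20 N is ramming. It counts as pressed beyond 4 mm.
- tray: Empty open blue tray, 110 mm (its x) by 64 mm (its y), 36 mm high, walls and floor 4 mm, 0.1 to 0.2 kg. Origin at the centre of its underside, z up; both ends are alike. Grip it across its 64 mm width from outside. Its length goes along the scale's x; home, its origin is 55 mm in front of the stop's face.
- bush: Upright brass bush (thick tube), 28 mm outside, 14 mm bore, 30 mm tall, about 80 g. Origin at the centre of its underside.
- pliers: Red-handled pliers lying flat, 65 x 158 x 14 mm, origin under their middle. Leave alone.
- jar: Small jar of nails with a pale lid, about 48 mm across and 76 mm tall, origin under its middle. Leave alone.
- measure: Yellow tape measure standing on its base, 36 x 77 x 62 mm, origin under its middle. Leave alone.
- pen: Black and red marker lying flat, 130 mm long along its y, 17 mm thick, origin under its middle. Leave alone.
- key_spot (a point): Point on the housing's top, 30 mm above the table, at the foot of the tare key's post on the front right of the scale (x = -78, y = -50 mm from its origin). The orange key, 31 mm across, is straight above; its face, when up, is anywhere from 54 to 76 mm above the table (its post is screwed up or down): feel for it.

How it is judged (in metres and radians):
On the way, in this order (a step that is already met when the one before it is completed fails the run):
1. the empty tray stands flat on the platform, square to the back stop, and is pushed against it with 1 to 18 N for 0.4 s (contact force between tray and back_stop between 1 and 18 N and z of tray in the frame of back_stop below 0.005 m and angle between the x axis of tray and the x axis of back_stop, either way round below 0.08 rad and distance between bush and tray above 0.1 m), for 0.4 s.
2. with the empty tray home against the stop and let go, the tare key is held more than 4 mm down for 1 s (value of joint tare_key above 0.004 m and contact force between each of the arm, the fingers and tray below 0.1 N and x of tray in the frame of back_stop above -0.059 m and z of tray in the frame of back_stop below 0.005 m and distance between bush and tray above 0.1 m), for 1 s.
At the end, for the whole second after the job is handed in: The tray stands flat on the platform (within 5 mm of its height), no more than 4 mm from the back stop, square to it within 0.08 rad and centred on it within 25 mm; the bush lies or stands inside the tray on its floor; the tare key is up again (less than 2 mm down); tray and bush are at rest (x of tray in the frame of back_stop between -0.059 and -0.05 m and y of tray in the frame of back_stop between -0.025 and 0.025 m and z of tray in the frame of back_stop below 0.005 m and angle between the x axis of tray and the x axis of back_stop, either way round below 0.08 rad and x of bush in the frame of tray between -0.055 and 0.055 m and y of bush in the frame of tray between -0.032 and 0.032 m and z of bush in the frame of tray below 0.022 m and value of joint tare_key below 0.002 m and linear speed of each of tray, bush below 0.02 m/s); the robot touches nothing.
It fails at once if the back stop is rammed (more than 22 N) (contact force between tray and back_stop above 22 N).
It fails at once if the robot rams the back stop (more than 22 N) (contact force between anything else and back_stop above 22 N).
It fails at once if the tare key is rammed (more than 20 N) (contact force between anything else and tare_key above 20 N).
It fails at once if the pliers, jar, tape measure or marker are moved by more than 20 mm (distance of any of pliers, jar, measure, pen from where it was at the start of the episode above 0.02 m).
It also fails if it takes over 72 s, if anything falls off the work surface, if the arm or the gripper's body presses on something with over 40 N, if the wrist force passes 120 N, or if a joint passes its speed limit or range.

ROBOT

A 7-joint arm with a two-finger parallel gripper is mounted at the origin on a cart in front of the work surface, level with it; the furniture and walls round the work are solid. World frame = base frame: x ahead of the robot, y to its left, z up, the work surface at z = 0. Lengths are in mm, angles in rad, forces in N, time in s.
With the tool pointing down it reaches from about 425 to 875 mm from the base axis. Payload 4.7 kg.
Tool frame: the origin (TCP) lies on the centre line of the jaws, within the pads' length; the fingertips stand 14 mm ahead of it and the grasp point (between the pads) lies 5 mm behind it; x points along the fingers, z is the direction in which the jaws open and shut, and the axes are right-handed (so a half turn about x gives the same grasp; the last joint's range is limited). The gripper opens to 87 mm and grips with 3 to 60 N. Pads are 19 mm wide; open, the fingers measure 117 mm over their backs; the gripper's body (75 mm by 190 mm) begins 51 mm behind the grasp point.
Start: joints at [-1.315, 0.321, -0.07, 1.45, 0.023, 1.371, -0.057], TCP at [155.669, 631.103, 236.587] pointing down, gripper open.
Joint ranges: [-2.86, 2.86], [-0.3, 2.09], [-1.38, 1.24], [0.06, 2.45], [-1.56, 4.7], [0.09, 2.05], [-2.69, 2.69]. Speed limits (rad/s): [2.57, 2.57, 3.14, 3.14, 3.14, 3.14, 3.14].

INTERFACE

Orientations are given as a rotation vector (axis times angle).
In Python, from workcell import telemetry, eyes, arm gives the robot as it stands.
- The arm moves only by the tool drive_tool, never from a script. Its arguments are lists of equal length, an entry for each row: "fingers": the finger opening in cm, from 0 to 8.7; "slide": the shift along the world's x, y, z in cm, a list of three; "spin": the turn about the world's z in rad. In form: {"fingers": [fingers, ...], "slide": [[tx, ty, tz], ...], "spin": [spin, ...]}. A call has 1 to 8 rows; each row shifts and turns the commanded pose from where the row before left it; what a row does not reach is not made up. A row lasts 1/10 s, in which the tool goes at most 50 mm and 8.59 degrees, less where a joint would pass 70% of its speed; a pose out of reach is approached as far as the arm can. A call with a gripper value outside its range is refused whole. The fingers move at their own pace and stop on an object; the grip force is fixed at half the most. Time passes only in rows, so rows that do not move let the fingers close. It gives the time, the measured TCP pose, the force and the opening at its end, in the units of the state.
- telemetry.read_state(): the state, without advancing time (a new reading comes with each control period).
- eyes.read_camera(name): name is "side" or "top" or "wrist"; returns (picture, depth): 384x512x3 uint8, red, green, blue; 384x512 float32, mm along the optical axis (not along the pixel's ray), 0 where there is no reading.
- eyes.camera_info(name): a dict with "camera_matrix" (3x3 intrinsics, pixels), "cam_to_world" (4x4, takes a point from camera to world coordinates). Camera axes: x right, y up, looking along -z (the intrinsics and any distortion apply to the point x, -y, -z); pixel columns grow to the right and rows downward; lengths in mm; the calibration is good to about 2 mm. A picture is of the moment at which its call begins: read the wrist's pose just before it. camera_info takes no time and is no camera call; for the wrist camera it gives the pose at the moment of the call.
- arm.job_done(): hands the job in, once; it reports no verdict.
The state is a dict: "time": time; "q": joint angles; "joint_vel": joint speeds; "tau": joint torques, N m; "ee_pos": TCP position; "tcp_rot": TCP orientation; "wrist_force": force on the tool from outside, world axes, zero at the start; "wrist_torque": the same for the moment, N m; "gripper_width": finger opening in mm.
Only numpy, scipy, OpenCV 4.12 (cv2) and the standard library are available. Lean on these libraries where they do the work, as an engineer would, in place of code of your own. Each camera call takes 0.05 s, during which the arm holds its last target.

## Working session

There is one attempt and no reset: what is moved stays moved. The work goes in short steps, Python scripts to look and compute and a tool call to move; the robot and the scene stay as the last step left them, time stands still between calls to the robot, and variables do not carry over. Pictures are saved under pics/ and viewed, and the job is handed in when it is done.

Besides the shell and the picture viewer there is one more tool, called after "Emit:" as a command line: name --pt "numbers of a row" for each row, then --argument value for the rest. drive_tool: Moves the arm, as the interface text tells. Its arguments: {"type":"object","properties":{"fingers":{"type":"array"},"slide":{"type":"array"},"spin":{"type":"array"}},"required":["fingers","slide","spin"]}

```bash
ls; mkdir -p pics
python3 - <<'E'
from workcell import telemetry, eyes, arm
import cv2,numpy as np
s=telemetry.read_state(); print(s)
for n in ["side","top","wrist"]:
    i=eyes.camera_info(n); p,d=eyes.read_camera(n)
    np.savez(f"pics/{n}0.npz",p=p,d=d,K=i["camera_matrix"],T=i["cam_to_world"])
    cv2.imwrite(f"pics/{n}0.png",p[:,:,::-1]); print(n,{k:(np.round(v,3).tolist() if hasattr(v,'__len__') and not isinstance(v,str) else v) for k,v in i.items()})
E
```

```text
pics
{'time': 0.0, 'q': array([-1.31493379,  0.32185255, -0.07008414,  1.45165548,  0.02262318,
        1.37079949, -0.05691703]), 'joint_vel': array([-6.32794605e-04, -1.71422468e-03, -1.84515208e-04, -4.62850854e-04,
       -9.30650344e-04,  9.38911504e-05,  3.79740344e-05]), 'tau': array([-4.92460174e-06, -4.91273725e+01, -4.03602831e-01, -3.12526309e+01,
       -6.39149174e-02,  4.36471682e-02,  1.60568616e-04]), 'ee_pos': array([155.55010451, 630.57788284, 235.45210464]), 'tcp_rot': array([-1.03057663,  1.31538565,  1.02843797]), 'wrist_force': array([0.58288256, 0.19025603, 0.65037068]), 'wrist_torque': array([ 0.01861066, -0.04029978,  0.01169358]), 'gripper_width': 87.22663384155143}
side {'camera_matrix': [[475.767, 0.0, 252.485], [0.0, 475.767, 191.676], [0.0, 0.0, 1.0]], 'cam_to_world': [[-0.924, 0.235, -0.301, 243.915], [-0.381, -0.603, 0.701, 811.851], [-0.017, 0.763, 0.646, 802.314], [0.0, 0.0, 0.0, 1.0]]}
top {'camera_matrix': [[447.047, 0.0, 256.954], [0.0, 447.047, 185.091], [0.0, 0.0, 1.0]], 'cam_to_world': [[0.019, 0.991, -0.13, 434.577], [-1.0, 0.022, 0.02, 48.565], [0.023, 0.129, 0.991, 1317.893], [0.0, 0.0, 0.0, 1.0]]}
wrist {'camera_matrix': [[269.722, 0.0, 256.565], [0.0, 269.722, 190.495], [0.0, 0.0, 1.0]], 'cam_to_world': [[0.24, -0.929, -0.284, 76.35], [0.971, 0.229, 0.071, 651.401], [-0.001, -0.292, 0.956, 384.346], [0.0, 0.0, 0.0, 1.0]]}
```

View pics/side0.png

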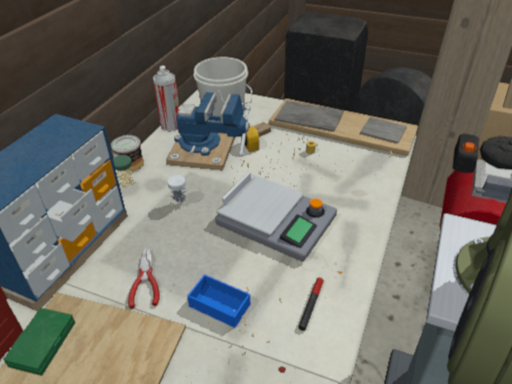

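View pics/top0.png

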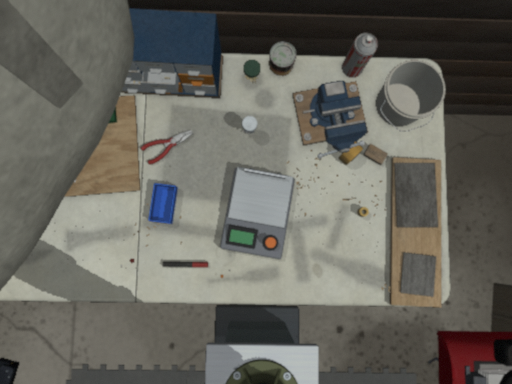

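View pics/wrist0.png

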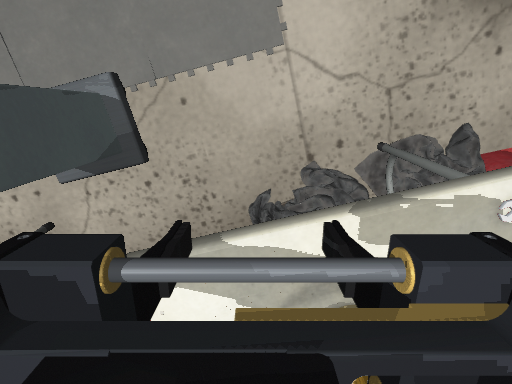

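The top view (up = +x, left = +y) shows the blue tray at about (163,202), the scale at (258,212), the orange key at (270,242) and the bush at (363,211). The marker is at (185,264), the pliers at (165,145), the jar at (249,124) and the tape at (350,154).

```bash
cat > h.py <<'E'
import numpy as np,cv2
def load(n): 
    z=np.load(f"pics/{n}.npz"); return z['p'],z['d'],z['K'],z['T']
def ray(K,T,u,v):
    u=np.atleast_1d(u).astype(float);v=np.atleast_1d(v).astype(float)
    c=np.stack([(u-K[0,2])/K[0,0],-(v-K[1,2])/K[1,1],-np.ones_like(u)],-1)
    return T[:3,3],c@T[:3,:3].T
def plane(K,T,u,v,z):
    o,r=ray(K,T,u,v); return o+r*((z-o[2])/r[:,2])[:,None]
def pts(d,K,T,u,v):
    o,r=ray(K,T,u,v); return o+r*d[v,u][:,None]
E
cat > m.py <<'E'
import sys
from h import *
for n in sys.argv[1:]:
    p,d,K,T=load(n); hsv=cv2.cvtColor(p,cv2.COLOR_RGB2HSV)
    X={}
    v,u=np.mgrid[0:384,0:512]; P=pts(d,K,T,u.ravel(),v.ravel()).reshape(384,512,3)
    H,S,V=[hsv[...,i].astype(int) for i in range(3)]
    def rep(name,m,zs):
        m=m.astype(np.uint8); k,lab,st,c=cv2.connectedComponentsWithStats(m)
        for i in range(1,k):
            if st[i,4]<25: continue
            mm=lab==i; cs=cv2.findContours(mm.astype(np.uint8),0,1)[0][0]
            q=P[mm]; print(n,name,"px",c[i].round(1),st[i,4],"depthmed",np.median(q,0).round(1),"z",np.percentile(q[:,2],[5,95]).round(1))
            for z in zs:
                w=plane(K,T,cs[:,0,0],cs[:,0,1],z)[:,:2].astype(np.float32); r=cv2.minAreaRect(w)
                print("   z",z,"rect",np.round(r[0],1),np.round(r[1],1),round(r[2],1))
    rep("tray",(H>105)&(H<128)&(S>170)&(P[...,2]<60)&(P[...,0]<700)&(P[...,0]>300),[36,18])
    rep("key",(H<14)&(S>180)&(V>120)&(P[...,0]<600)&(P[...,2]>40),[65])
    rep("plat",(P[...,2]>40)&(P[...,2]<48)&(S<40)&(P[...,0]>350),[44])
    rep("bush",(H>15)&(H<28)&(S>90)&(P[...,2]>15)&(P[...,2]<40)&(P[...,1]<-100),[30])
    rep("stop",(P[...,2]>64)&(P[...,2]<76)&(S<60)&(P[...,0]>300)&(P[...,0]<680)&(abs(P[...,1])<200),[70])
E
python3 m.py top0 side0
python3 - <<'E'
from h import *
p,d,K,T=load('top0'); cv2.imwrite('pics/topz.png',cv2.resize(p[100:300,130:400,::-1],None,fx=2.9,fy=2.9,interpolation=2))
p,d,K,T=load('side0'); cv2.imwrite('pics/sidez.png',cv2.resize(p[130:340,120:350,::-1],None,fx=2.8,fy=2.8,interpolation=2))
E
```

```text
top0 tray px [161.8 201.3] 510 depthmed [553.  301.7   4.6] z [-0.  34.8]
   z 36 rect [545.6 291.5] [ 60.4 101.9] 84.1
   z 18 rect [547.1 295. ] [ 61.2 103.4] 84.1
top0 plat px [422.   96.2] 50 depthmed [ 880.2 -464.8   43.3] z [40.5 47.5]
   z 44 rect [ 871.  -462.4] [92.3 22.4] 6.1
top0 plat px [259.5 198.6] 2463 depthmed [562.2  15.4  44.1] z [40.7 47.2]
   z 44 rect [567.   13.7] [164.6 149.4] 80.8
top0 plat px [239.4 228.6] 70 depthmed [476.   71.2  42.9] z [40.5 46.4]
   z 44 rect [476.   66.8] [19.8 76.5] 1.1
top0 bush px [363.  211.3] 49 depthmed [ 534.  -286.5   30.7] z [24.5 35.2]
   z 30 rect [ 532.5 -286.7] [20.3 23.6] 1.2
top0 stop px [264.3 173.2] 98 depthmed [632.2   2.4  69.5] z [65.9 73.5]
   z 70 rect [632.8   2.4] [118.1   8.9] 80.3
side0 tray px [218.8 300.2] 1881 depthmed [545.1 291.8  12.7] z [ 2.  35.1]
   z 36 rect [538.1 308.2] [ 78.2 118.3] 83.9
   z 18 rect [545.  296.3] [ 80.  121.1] 83.9
side0 plat px [260.6 203.9] 2743 depthmed [561.3  24.   43.3] z [41.1 45.7]
   z 44 rect [565.2  17.7] [166.9 149.8] 80.7
side0 plat px [177.3 191.7] 29 depthmed [770.7
[... 448 characters left out ...]
4.1] 104 depthmed [938.4 373.1  42.1] z [40.4 47.2]
   z 44 rect [936.8 375.9] [15.1 64. ] 3.3
side0 plat px [ 50.9 281.1] 104 depthmed [871.7 404.7  43.7] z [40.5 47.4]
   z 44 rect [876.5 393. ] [89.6 18.2] 88.3
side0 bush px [252.1 143.1] 94 depthmed [ 686.1 -226.1   29.1] z [16.6 38.3]
   z 30 rect [ 688.  -227.1] [34.8 45.7] 21.9
side0 bush px [310.6 145. ] 65 depthmed [ 529.7 -277.5   26.7] z [18.  30.8]
   z 30 rect [ 526.8 -275.1] [22.7 40.2] 17.4
side0 bush px [208.3 157.7] 44 depthmed [ 777.8 -124.2   20.5] z [18.1 23.7]
   z 30 rect [ 774.3 -121.7] [16. 63.] 6.2
side0 stop px [236.1 185.5] 113 depthmed [631.2   8.5  68.3] z [64.5 70.9]
   z 70 rect [629.2   7.8] [123.4   8.4] 80.8
```

View pics/topz.png

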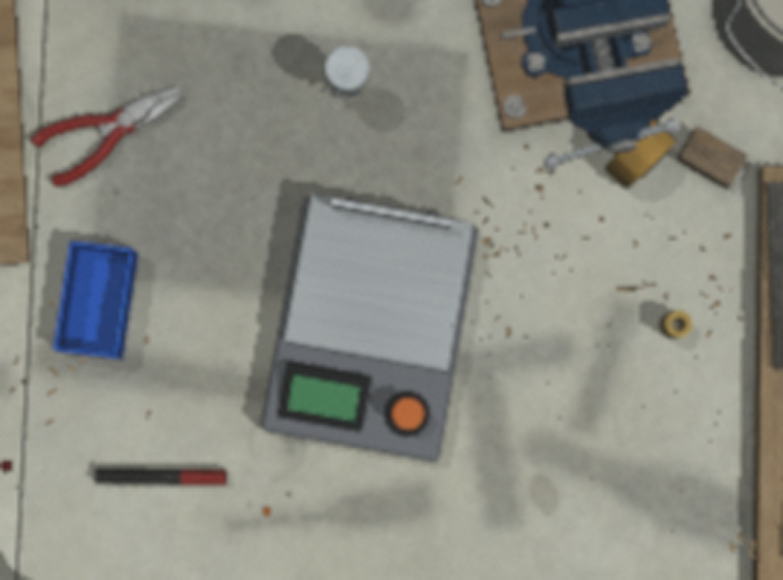

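View pics/sidez.png

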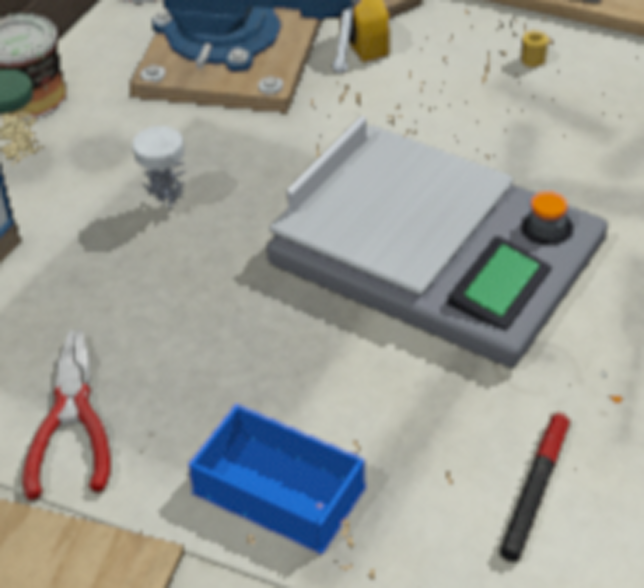

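Run:
```python
from h import *
from scipy.spatial.transform import Rotation as R
print(R.from_rotvec([-1.03057663,  1.31538565,  1.02843797]).as_matrix().round(3))
for n in ['top0','side0']:
    p,d,K,T=load(n); hsv=cv2.cvtColor(p,cv2.COLOR_RGB2HSV)
    H,S,V=[hsv[...,i].astype(int) for i in range(3)]
    m=((H>100)&(H<130)&(S>130)).astype(np.uint8)
    w=np.zeros_like(m)
    if n=='top0': w[175:230,140:185]=1
    else: w[265:335,180:255]=1
    m*=w; cs=max(cv2.findContours(m,0,1)[0],key=cv2.contourArea)
    for z in (36,18,0):
        q=plane(K,T,cs[:,0,0],cs[:,0,1],z)[:,:2].astype(np.float32); r=cv2.minAreaRect(q); print(n,z,np.round(r[0],1),np.round(r[1],1),round(r[2],1))
    # depth rim points
    v,u=np.nonzero(m); P=pts(d,K,T,u,v); q=P[(P[:,2]>28)&(P[:,2]<42)][:,:2].astype(np.float32)
    r=cv2.minAreaRect(q); print(' rim depth',len(q),np.round(r[0],1),np.round(r[1],1),round(r[2],1))
    m=((H<12)&(S>150)&(V>150)).astype(np.uint8)
    w=np.zeros_like(m)
    if n=='top0': w[230:255,258:285]=1
    else: w[195:220,305:330]=1
    m*=w; v,u=np.nonzero(m); P=pts(d,K,T,u,v); print('key',len(u),u.mean(),v.mean(),np.median(P,0).round(1),plane(K,T,[u.mean()],[v.mean()],62).round(1))
```

```text
[[-0.    -0.971  0.239]
 [-0.002  0.239  0.971]
 [-1.    -0.    -0.002]]
top0 36 [545.3 291.9] [ 65.5 108.4] 83.9
top0 18 [546.8 295.3] [ 66.4 109.9] 83.9
top0 0 [548.4 298.7] [ 67.3 111.4] 83.9
 rim depth 147 [545.3 294.1] [ 62.5 108. ] 84.3
key 73 270.2191780821918 242.05479452054794 [439.5 -16.6  59.1] [[439.4 -17.1  62. ]]
side0 36 [538.3 308.1] [ 80.  120.4] 84.0
side0 18 [545.2 296.3] [ 81.9 123.2] 84.0
side0 0 [552.1 284.4] [ 83.8 126. ] 84.0
 rim depth 450 [543.3 298.2] [ 64.5 109.8] 84.1
key 1 310.0 204.0 [448.3  -5.3  56.2] [[446.7   1.1  62. ]]
```

Emit:
drive_tool --fingers '[8.7,8.7,8.7,8.7,8.7,8.7,8.7,8.7]' --pt "2 -2 0" --pt "3 -3 0" --pt "3.5 -3 0" --pt "3.5 -3 0" --pt "3.5 -3 0" --pt "3.5 -3 0" --pt "3.5 -3 0" --pt "3.5 -3 0" --spin '[0,0,0,0,0,0,0.07,0.066]'

```text
time: 0.95
ee_pos: [416.7, 399.6, 236.5]
tcp_rot: [-1.133, 1.256, 1.133]
wrist_force: [0.8, 0.3, 0.5]
gripper_width: 87.2
```

Emit:
drive_tool --fingers '[8.7,8.7,8.7,8.7,8.7,8.7]' --pt "3.5 -3 0" --pt "3.5 -3 0" --pt "3.5 -3 -1" --pt "2.5 -1.6 -2" --pt "0 0 -2" --pt "0 0 0" --spin '[0,0,0,0,0,0]'

```text
time: 1.55
ee_pos: [544.5, 293.0, 183.0]
tcp_rot: [-1.129, 1.265, 1.131]
wrist_force: [-0.5, 0.8, -0.4]
gripper_width: 87.0
```

```bash
cat > snap.py <<'E'
import sys
from workcell import telemetry, eyes
import cv2,numpy as np
from scipy.spatial.transform import Rotation as R
s=telemetry.read_state(); print(s['time'],s['ee_pos'].round(1),s['wrist_force'].round(2),s['gripper_width']); M=R.from_rotvec(s['tcp_rot']).as_matrix(); print('jaw deg',np.degrees(np.arctan2(M[1,2],M[0,2])).round(2),M[:,0].round(3))
k=sys.argv[1]
for n in sys.argv[2:]:
    i=eyes.camera_info(n); p,d=eyes.read_camera(n)
    np.savez(f"pics/{n}{k}.npz",p=p,d=d,K=i["camera_matrix"],T=i["cam_to_world"])
    cv2.imwrite(f"pics/{n}{k}.png",p[:,:,::-1])
E
python3 snap.py 1 wrist top side
```

```text
1.55 [544.5 293.  183. ] [-0.51  0.84 -0.44] 86.96710851209937
jaw deg 83.8 [-0.006 -0.004 -1.   ]
```

View pics/wrist1.png

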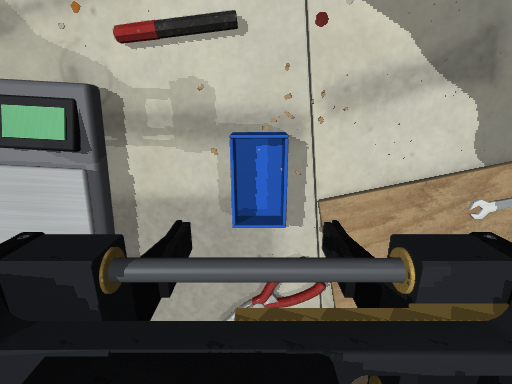

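View pics/side1.png

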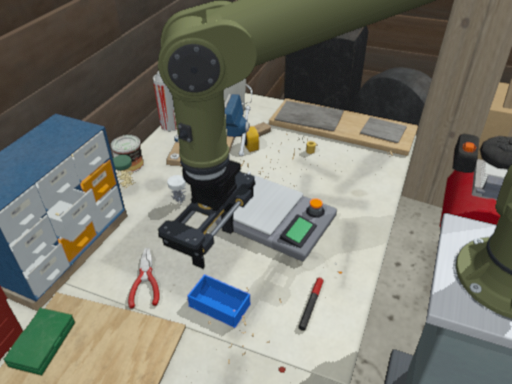

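Wrist view: the tray lies at about u 231–288, v 132–228, aligned with the jaws and left–right centred between them.

Run:
```python
from h import *
for n,w in [('wrist1',(100,235,215,305)),('top1',None)]:
    p,d,K,T=load(n); hsv=cv2.cvtColor(p,cv2.COLOR_RGB2HSV)
    H,S,V=[hsv[...,i].astype(int) for i in range(3)]
    m=((H>100)&(H<130)&(S>130)).astype(np.uint8)
    if w: 
        k=np.zeros_like(m);k[w[0]:w[1],w[2]:w[3]]=1;m*=k
        print(T.round(3).tolist())
        c=max(cv2.findContours(m,0,1)[0],key=cv2.contourArea)
        for z in (36,0):
            q=plane(K,T,c[:,0,0],c[:,0,1],z)[:,:2].astype(np.float32); r=cv2.minAreaRect(q); print(n,z,np.round(r[0],1),np.round(r[1],1),round(r[2],1))
        v,u=np.nonzero(m); P=pts(d,K,T,u,v); q=P[(P[:,2]>30)&(P[:,2]<40)][:,:2].astype(np.float32)
        r=cv2.minAreaRect(q); print(' rim depth',len(q),np.round(r[0],1),np.round(r[1],1),round(r[2],1))
```

```text
[[0.108, -0.952, -0.286, 464.152], [0.994, 0.102, 0.034, 303.467], [-0.004, -0.288, 0.958, 332.158], [0.0, 0.0, 0.0, 1.0]]
wrist1 36 [542.6 296.3] [ 63.5 111.4] 83.9
wrist1 0 [552.2 295.4] [ 71.3 124.9] 83.9
 rim depth 1145 [543.9 296.1] [ 63.8 109.4] 84.0
```

Emit:
drive_tool --fingers '[8.7,8.7,8.7,8.7,8.7,8.7]' --pt "0 0.25 -3" --pt "0 0 -4" --pt "0 0 -4" --pt "0 0 -3.5" --pt "0 0 -1.6" --pt "0 0 0" --spin '[0,0,0,0,0,0]'

```text
time: 2.3
ee_pos: [544.2, 297.9, 24.3]
tcp_rot: [-1.132, 1.26, 1.133]
wrist_force: [0.1, 0.7, 0.5]
gripper_width: 87.2
```

Emit:
drive_tool --fingers '[7.0,6.0,5.5,5.5,5.5,5.5]' --pt "0 0 0" --pt "0 0 0" --pt "0 0 0" --pt "0 0 0" --pt "0 0 0" --pt "0 0 0" --spin '[0,0,0,0,0,0]'

```text
time: 2.9
ee_pos: [546.7, 297.5, 27.1]
tcp_rot: [-1.131, 1.256, 1.13]
wrist_force: [-1.2, -1.2, 6.1]
gripper_width: 63.5
```

Emit:
drive_tool --fingers '[5.5,5.5,5.5,5.5,5.5,5.5]' --pt "0 0 1" --pt "0 0 2" --pt "0 0 3" --pt "0 0 3" --pt "0 0 2" --pt "0 0 0" --spin '[0,0,0,0,0,0]'

```text
time: 3.5
ee_pos: [547.4, 298.9, 139.4]
tcp_rot: [-1.13, 1.25, 1.129]
wrist_force: [0.8, -0.4, -2.1]
gripper_width: 64.1
```

```bash
python3 snap.py 2 wrist side top
```

```text
3.5 [547.4 298.9 139.4] [ 0.76 -0.36 -2.09] 64.07467897122498
jaw deg 83.94 [ 0.005  0.004 -1.   ]
```

View pics/wrist2.png

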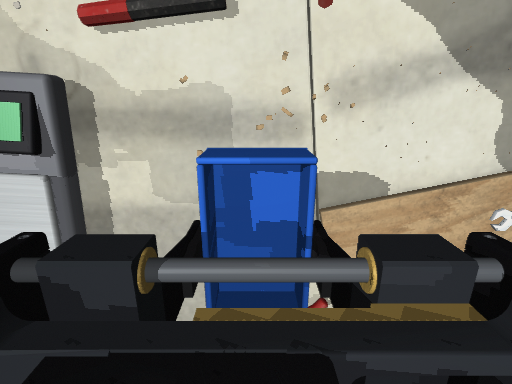

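View pics/side2.png

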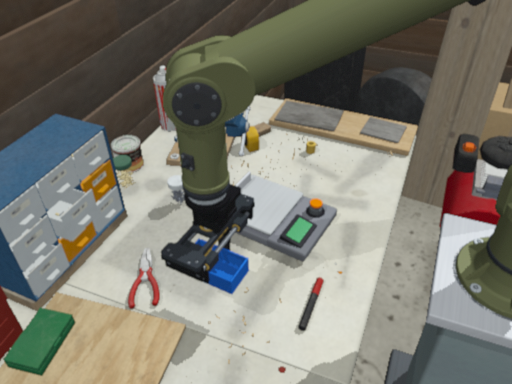

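Emit:
drive_tool --fingers '[5.5,5.5,5.5,5.5,5.5,5.5,5.5,5.5]' --pt "0 -2 0" --pt "0 -3.5 0" --pt "0 -4 0" --pt "0 -4 0" --pt "0 -4 0" --pt "0 -4 0" --pt "0 -3.5 0" --pt "0.3 -2 0" --spin '[0,0,0,0,0,-0.02,-0.02,-0.015]'

```text
time: 4.45
ee_pos: [547.0, 22.6, 134.3]
tcp_rot: [-1.086, 1.287, 1.087]
wrist_force: [0.5, -0.0, -1.3]
gripper_width: 63.7
```

Emit:
drive_tool --fingers '[5.5,5.5,5.5,5.5]' --pt "0 -1.1 -1" --pt "0 0 -2" --pt "0 0 -1" --pt "0 0 0" --spin '[0,0,0,0]'

```text
time: 4.85
ee_pos: [546.8, 18.0, 92.9]
tcp_rot: [-1.09, 1.284, 1.095]
wrist_force: [-0.1, 0.9, -1.4]
gripper_width: 63.6
```

```bash
python3 snap.py 3 wrist side top
python3 - <<'E'
from h import *
p,d,K,T=load('top3'); cv2.imwrite('pics/top3z.png',cv2.resize(p[130:290,170:350,::-1],None,fx=3.5,fy=3.5,interpolation=2))
E
```

```text
4.85 [546.8  18.   92.9] [-0.14  0.86 -1.37] 63.576493814371275
jaw deg 80.92 [-0.005 -0.    -1.   ]
```

View pics/wrist3.png

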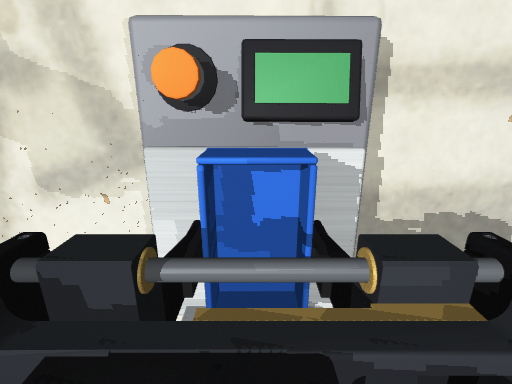

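View pics/side3.png

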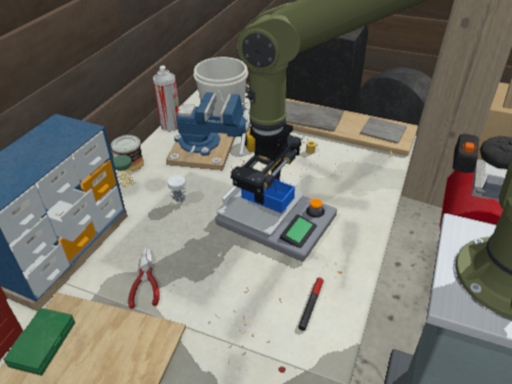

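View pics/top3z.png

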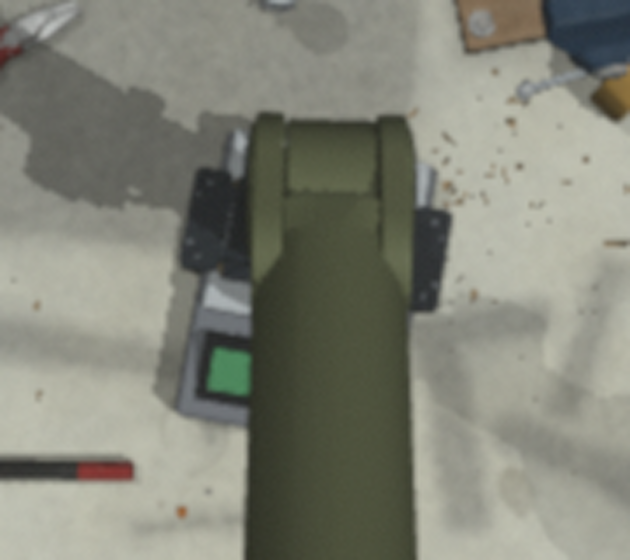

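The wrist view shows the tray square with the platform. Its front rim is at v≈158, the platform's front edge at v≈148 and the orange key at (175,72).

Run:
```python
from h import *
p,d,K,T=load('wrist3'); hsv=cv2.cvtColor(p,cv2.COLOR_RGB2HSV)
H,S,V=[hsv[...,i].astype(int) for i in range(3)]
m=((H>3)&(H<16)&(S>180)&(V>150)); m[130:]=0
v,u=np.nonzero(m); P=pts(d,K,T,u,v); P=P[d[v,u]>0]; print('key',len(P),np.median(P,0).round(1),np.percentile(P[:,2],[5,25,50,75,95]).round(1))
q=P[abs(P[:,2]-np.percentile(P[:,2],80))<3][:,:2].astype(np.float32); print(cv2.minEnclosingCircle(q))
# housing front edge, platform front edge via depth
vv,uu=np.mgrid[0:384,0:512]; Q=pts(d,K,T,uu.ravel(),vv.ravel()).reshape(384,512,3)
Z=Q[...,2]
print('plat col z', Z[140:160:2,180].round(1))
# platform front edge: from Z step 30->44
def edge(cols,lo,hi,thr,desc):
    pts_=[]
    for c in cols:
        z=Z[lo:hi,c]; i=np.argmax(z>thr); pts_.append(Q[lo+i,c])
    pts_=np.array(pts_); f=cv2.fitLine(pts_[:,:2].astype(np.float32),cv2.DIST_HUBER,0,.01,.01).ravel(); print(desc,np.degrees(np.arctan2(f[1],f[0])).round(2),f[2:].round(1))
edge(list(range(150,195,3))+list(range(322,360,3)),130,165,37,'platform front')
edge(range(140,370,6),2,40,20,'housing front')
mt=((H>100)&(H<130)&(S>130)); 
v,u=np.nonzero(mt); P=pts(d,K,T,u,v); rim=P[(abs(P[:,2]-np.percentile(P[:,2],97))<6)]
r=cv2.minAreaRect(rim[:,:2].astype(np.float32)); print('rim',np.percentile(P[:,2],[2,97]).round(1),np.round(r[0],1),np.round(r[1],1),r[2])
f=P[(v<165)]; a=np.array([1,0])
row=[ (c,np.nonzero(mt[:,c])[0].min()) for c in range(204,312,6)]; b=np.array([Q[r_+6,c] for c,r_ in row]); b2=np.array([Q[r_+12,c] for c,r_ in row]);print('front rim',np.median(b,0),np.median(b2,0))
fl=cv2.fitLine(b2[:,:2].astype(np.float32),cv2.DIST_HUBER,0,.01,.01).ravel();print(np.degrees(np.arctan2(fl[1],fl[0])),fl[2:])
```

```text
key 1843 [437.3 -14.9  59.8] [58.7 59.4 59.8 60.3 60.9]
((437.2846984863281, -15.456228256225586), 15.03902816772461)
plat col z [31.6 30.8 30.9 30.9 43.9 44.1 45.5 44.4 44.5 44.5]
platform front 80.75 [492.3  23.1]
housing front 80.4 [404.1  36.6]
rim [ 69.4 103.1] [538.3  20.4] [64.5 98.2] 80.55198669433594
front rim [490.09270078  27.33713682  93.70353433] [491.58440928  27.15406284 102.54763399]
80.760124 [491.6269   26.52597]
```

Emit:
drive_tool --fingers '[5.5,5.5,5.5,5.5,5.5]' --pt "0 0 -1" --pt "0 0 -0.7" --pt "0 0 -0.3" --pt "0 0 -0.1" --pt "0 0 0" --spin '[0,0,0,0,0]'

```text
time: 5.5
ee_pos: [548.6, 16.6, 74.4]
tcp_rot: [-1.09, 1.281, 1.09]
wrist_force: [0.3, 0.7, -1.2]
gripper_width: 64.1
```

Emit:
drive_tool --fingers '[5.5,5.5]' --pt "0 0 -0.1" --pt "0 0 0" --spin '[0,0]'

```text
time: 5.7
ee_pos: [548.8, 16.6, 73.7]
tcp_rot: [-1.09, 1.281, 1.09]
wrist_force: [0.6, 0.1, -2.7]
gripper_width: 64.0
```

Emit:
drive_tool --fingers '[5.5,5.5,5.5]' --pt "0 0 -0.1" --pt "0 0 -0.1" --pt "0 0 0" --spin '[0,0,0]'

```text
time: 6.0
ee_pos: [548.6, 16.6, 71.5]
tcp_rot: [-1.09, 1.281, 1.09]
wrist_force: [0.1, 0.2, -1.7]
gripper_width: 64.1
```

Emit:
drive_tool --fingers '[5.5,5.5]' --pt "0 0 -0.1" --pt "0 0 0" --spin '[0,0]'

```text
time: 6.2
ee_pos: [548.8, 16.6, 71.1]
tcp_rot: [-1.09, 1.281, 1.09]
wrist_force: [-2.6, -0.4, 3.6]
gripper_width: 63.5
```

Emit:
drive_tool --fingers '[5.5,5.5,5.5,5.5,5.5,5.5,5.5]' --pt "0.3 -0.05 0" --pt "0.3 -0.05 0" --pt "0.3 -0.05 0" --pt "0.3 -0.05 0" --pt "0.3 -0.05 0" --pt "0.3 -0.05 0" --pt "0 0 0" --spin '[0,0,0,0,0,0,0]'

```text
time: 6.9
ee_pos: [567.4, 13.8, 71.1]
tcp_rot: [-1.09, 1.28, 1.089]
wrist_force: [-2.4, 1.4, 5.0]
gripper_width: 63.8
```

Emit:
drive_tool --fingers '[5.5,5.5,5.5,5.5,5.5]' --pt "0.1 -0.016 0" --pt "0.1 -0.016 0" --pt "0.1 -0.016 0" --pt "0.1 -0.016 0" --pt "0 0 0" --spin '[0,0,0,0,0]'

```text
time: 7.4
ee_pos: [570.7, 13.2, 71.1]
tcp_rot: [-1.09, 1.281, 1.09]
wrist_force: [-4.3, 1.1, 6.2]
gripper_width: 64.0
```

Emit:
drive_tool --fingers '[5.5,5.5,5.5,5.5]' --pt "0.1 -0.016 0" --pt "0.1 -0.016 0" --pt "0.1 -0.016 0" --pt "0 0 0" --spin '[0,0,0,0]'

```text
time: 7.8
ee_pos: [573.7, 12.8, 71.1]
tcp_rot: [-1.09, 1.281, 1.09]
wrist_force: [-4.6, 1.4, 5.9]
gripper_width: 63.8
```

Emit:
drive_tool --fingers '[5.5,5.5]' --pt "0.1 -0.016 0" --pt "0 0 0" --spin '[0,0]'

```text
time: 8.0
ee_pos: [574.7, 12.6, 71.1]
tcp_rot: [-1.09, 1.281, 1.091]
wrist_force: [-3.3, 1.0, 6.4]
gripper_width: 63.7
```

Emit:
drive_tool --fingers '[5.5,5.5]' --pt "0.1 -0.016 0" --pt "0 0 0" --spin '[0,0]'

```text
time: 8.2
ee_pos: [575.7, 12.4, 71.1]
tcp_rot: [-1.09, 1.281, 1.091]
wrist_force: [-4.9, -0.3, 5.9]
gripper_width: 64.1
```

Emit:
drive_tool --fingers '[5.5,5.5]' --pt "0.05 -0.008 0" --pt "0 0 0" --spin '[0,0]'

```text
time: 8.4
ee_pos: [576.0, 12.4, 71.1]
tcp_rot: [-1.089, 1.281, 1.091]
wrist_force: [-4.6, -0.1, 7.6]
gripper_width: 63.3
```

Emit:
drive_tool --fingers '[5.5,5.5]' --pt "0.05 -0.008 0" --pt "0 0 0" --spin '[0,0]'

```text
time: 8.6
ee_pos: [576.6, 12.3, 71.1]
tcp_rot: [-1.089, 1.281, 1.091]
wrist_force: [-4.5, 1.1, 6.5]
gripper_width: 63.5
```

Emit:
drive_tool --fingers '[5.5,5.5]' --pt "0.05 -0.008 0" --pt "0 0 0" --spin '[0,0]'

```text
time: 8.8
ee_pos: [577.1, 12.2, 71.1]
tcp_rot: [-1.089, 1.281, 1.091]
wrist_force: [-5.0, 0.6, 6.1]
gripper_width: 63.6
```

Emit:
drive_tool --fingers '[5.5,5.5]' --pt "0.05 -0.008 0" --pt "0 0 0" --spin '[0,0]'

```text
time: 9.0
ee_pos: [577.1, 12.2, 71.1]
tcp_rot: [-1.089, 1.281, 1.092]
wrist_force: [-5.8, 0.3, 7.9]
gripper_width: 63.5
```

Emit:
drive_tool --fingers '[5.5,5.5]' --pt "0.05 -0.008 0" --pt "0 0 0" --spin '[0,0]'

```text
time: 9.2
ee_pos: [577.1, 12.2, 71.1]
tcp_rot: [-1.088, 1.282, 1.092]
wrist_force: [-7.1, 1.6, 9.0]
gripper_width: 63.4
```

Emit:
drive_tool --fingers '[5.5,5.5]' --pt "0.05 -0.008 0" --pt "0 0 0" --spin '[0,0]'

```text
time: 9.4
ee_pos: [577.1, 12.2, 71.1]
tcp_rot: [-1.088, 1.283, 1.093]
wrist_force: [-8.9, 0.9, 11.0]
gripper_width: 63.7
```

Emit:
drive_tool --fingers '[5.5,5.5]' --pt "0.05 -0.008 0.1" --pt "0 0 0" --spin '[0,0]'

```text
time: 9.6
ee_pos: [577.1, 12.3, 71.2]
tcp_rot: [-1.087, 1.284, 1.094]
wrist_force: [-7.7, 1.0, 5.0]
gripper_width: 64.0
```

Emit:
drive_tool --fingers '[5.5,5.5]' --pt "0.05 -0.008 0.05" --pt "0 0 0" --spin '[0,0]'

```text
time: 9.8
ee_pos: [577.1, 12.2, 71.2]
tcp_rot: [-1.087, 1.285, 1.094]
wrist_force: [-9.0, 1.6, 4.5]
gripper_width: 63.8
```

Emit:
drive_tool --fingers '[5.5,5.5,5.5,5.5]' --pt "0.05 -0.008 0.03" --pt "0 0 0" --pt "0 0 0" --pt "0 0 0" --spin '[0,0,0,0]'

```text
time: 10.2
ee_pos: [577.1, 12.2, 71.3]
tcp_rot: [-1.086, 1.285, 1.095]
wrist_force: [-8.5, 1.4, 5.0]
gripper_width: 63.9
```

Emit:
drive_tool --fingers '[5.5,5.5,5.5,5.5,5.5,5.5,5.5,5.5]' --pt "0 0 0" --pt "0 0 0" --pt "0 0 0" --pt "0 0 0" --pt "0 0 0" --pt "0 0 0" --pt "0 0 0" --pt "0 0 0" --spin '[0,0,0,0,0,0,0,0]'

```text
time: 11.0
ee_pos: [577.1, 12.3, 71.3]
tcp_rot: [-1.086, 1.285, 1.095]
wrist_force: [-9.0, 1.4, 4.5]
gripper_width: 63.7
```

Emit:
drive_tool --fingers '[6.8,7.2,7.6,8.0,8.4,8.7]' --pt "0 0 0" --pt "0 0 0" --pt "0 0 0" --pt "0 0 0" --pt "0 0 0" --pt "0 0 0" --spin '[0,0,0,0,0,0]'

```text
time: 11.6
ee_pos: [580.3, 11.4, 72.4]
tcp_rot: [-1.09, 1.281, 1.09]
wrist_force: [0.2, 0.6, -0.1]
gripper_width: 84.6
```

Emit:
drive_tool --fingers '[8.7,8.7,8.7,8.7,8.7,8.7,8.7]' --pt "0 0 1" --pt "0 0 2" --pt "0 0 3" --pt "0 0 3" --pt "0 0 2" --pt "0 0 0" --pt "0 0 0" --spin '[0,0,0,0,0,0,0]'

```text
time: 12.3
ee_pos: [580.3, 11.4, 182.8]
tcp_rot: [-1.09, 1.28, 1.089]
wrist_force: [-0.0, 0.1, 0.4]
gripper_width: 87.0
```

```bash
python3 snap.py 4 wrist side
```

```text
12.3 [580.3  11.4 182.8] [-0.01  0.08  0.37] 87.02822004628614
jaw deg 80.78 [ 0.001  0.    -1.   ]
```

View pics/wrist4.png

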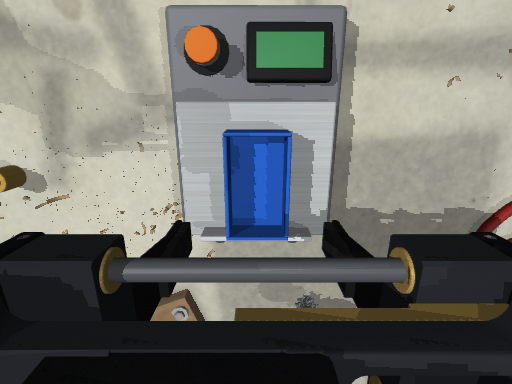

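View pics/side4.png

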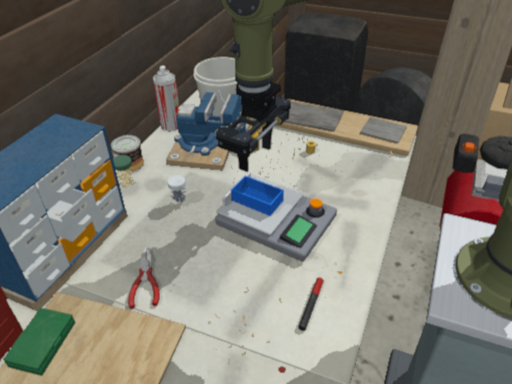

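Emit:
drive_tool --fingers '[6,4,2,0,0,0,0,0]' --pt "-2 -0.4 0" --pt "-3.5 -0.6 0" --pt "-3.5 -0.6 0" --pt "-3 -0.6 0" --pt "-2.3 -0.45 0" --pt "0 0 -2" --pt "0 0 -3" --pt "0 0 -2" --spin '[0,0,0,0,0,0,0,0]'

```text
time: 13.2
ee_pos: [435.4, -15.1, 110.0]
tcp_rot: [-1.089, 1.283, 1.092]
wrist_force: [0.4, -0.0, -0.4]
gripper_width: 31.3
```

Emit:
drive_tool --fingers '[0,0,0,0]' --pt "0 0 -1" --pt "0 0 0" --pt "0 0 0" --pt "0 0 0" --spin '[0,0,0,0]'

```text
time: 13.6
ee_pos: [438.0, -15.0, 103.3]
tcp_rot: [-1.09, 1.279, 1.089]
wrist_force: [0.3, 0.7, 0.7]
gripper_width: 2.9
```

```bash
python3 snap.py 5 wrist side
python3 - <<'E'
from h import *
p,d,K,T=load('wrist4'); hsv=cv2.cvtColor(p,cv2.COLOR_RGB2HSV)
H,S,V=[hsv[...,i].astype(int) for i in range(3)]
m=((H>3)&(H<16)&(S>180)&(V>150)); m[90:]=0; m[:,:170]=0; m[:,240:]=0
v,u=np.nonzero(m); P=pts(d,K,T,u,v); print('key',np.median(P,0).round(1))
p,d,K,T=load('side5'); cv2.imwrite('pics/side5z.png',cv2.resize(p[110:270,200:360,::-1],None,fx=3.5,fy=3.5,interpolation=2))
E
```

```text
13.6 [438.  -15.  103.3] [0.33 0.67 0.74] 2.908331807469875
jaw deg 80.79 [ 0.002  0.    -1.   ]
key [437.3 -15.2  59.8]
```

View pics/side5z.png

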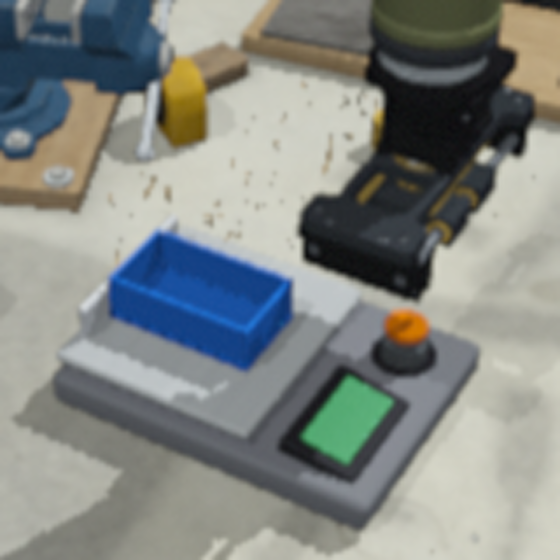

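View pics/wrist5.png

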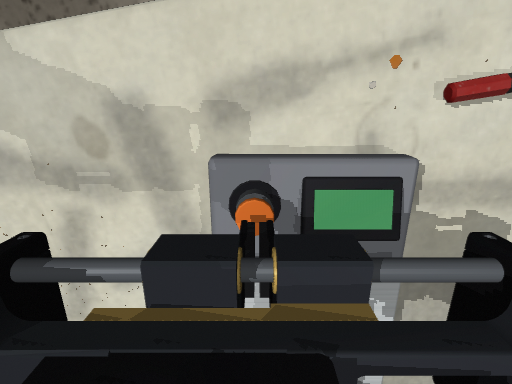

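The wrist view shows the closed tips centred over the orange key, and the side view shows the tray home on the platform. Next I feel for the key.

Emit:
drive_tool --fingers '[0,0,0,0,0]' --pt "0 0 -1" --pt "0 0 -0.8" --pt "0 0 -0.5" --pt "0 0 -0.2" --pt "0 0 0" --spin '[0,0,0,0,0]'

```text
time: 14.2
ee_pos: [436.8, -15.1, 76.9]
tcp_rot: [-1.09, 1.282, 1.091]
wrist_force: [0.3, -0.7, -0.3]
gripper_width: 0.5
```

Emit:
drive_tool --fingers '[0,0,0,0]' --pt "0 0 -0.1" --pt "0 0 -0.1" --pt "0 0 -0.1" --pt "0 0 0" --spin '[0,0,0,0]'

```text
time: 14.6
ee_pos: [437.2, -15.1, 74.4]
tcp_rot: [-1.09, 1.281, 1.09]
wrist_force: [-0.3, -0.0, 0.9]
gripper_width: 0.4
```

Emit:
drive_tool --fingers '[0,0]' --pt "0 0 -0.1" --pt "0 0 0" --spin '[0,0]'

```text
time: 14.8
ee_pos: [437.3, -15.0, 73.5]
tcp_rot: [-1.09, 1.281, 1.09]
wrist_force: [0.2, 0.3, 0.9]
gripper_width: 0.3
```

Emit:
drive_tool --fingers '[0,0]' --pt "0 0 -0.1" --pt "0 0 0" --spin '[0,0]'

```text
time: 15.0
ee_pos: [437.3, -15.0, 72.5]
tcp_rot: [-1.09, 1.281, 1.09]
wrist_force: [-0.6, 0.1, 1.4]
gripper_width: -0.2
```

Emit:
drive_tool --fingers '[0,0]' --pt "0 0 -0.1" --pt "0 0 0" --spin '[0,0]'

```text
time: 15.2
ee_pos: [437.4, -15.0, 71.5]
tcp_rot: [-1.09, 1.281, 1.09]
wrist_force: [0.4, 0.1, 2.6]
gripper_width: 0.3
```

Emit:
drive_tool --fingers '[0,0]' --pt "0 0 -0.1" --pt "0 0 0" --spin '[0,0]'

```text
time: 15.4
ee_pos: [437.3, -15.1, 70.5]
tcp_rot: [-1.09, 1.281, 1.09]
wrist_force: [-0.3, 1.0, 3.3]
gripper_width: 0.4
```

Emit:
drive_tool --fingers '[0,0]' --pt "0 0 -0.1" --pt "0 0 0" --spin '[0,0]'

```text
time: 15.6
ee_pos: [437.3, -15.1, 69.5]
tcp_rot: [-1.09, 1.281, 1.09]
wrist_force: [-0.2, -0.1, 4.9]
gripper_width: 0.4
```

Emit:
drive_tool --fingers '[0,0,0]' --pt "0 0 -0.07" --pt "0 0 0" --pt "0 0 0" --spin '[0,0,0]'

```text
time: 15.9
ee_pos: [437.4, -15.0, 68.8]
tcp_rot: [-1.09, 1.281, 1.09]
wrist_force: [-0.2, 0.2, 4.9]
gripper_width: 0.5
```

Emit:
drive_tool --fingers '[0,0]' --pt "0 0 0" --pt "0 0 0" --spin '[0,0]'

```text
time: 16.1
ee_pos: [437.4, -15.1, 68.8]
tcp_rot: [-1.09, 1.281, 1.09]
wrist_force: [0.0, 0.5, 5.3]
gripper_width: 0.5
```

Emit:
drive_tool --fingers '[0,0,0,0,0,0,0,0]' --pt "0 0 -0.04" --pt "0 0 0" --pt "0 0 0" --pt "0 0 0" --pt "0 0 0" --pt "0 0 0" --pt "0 0 0" --pt "0 0 0" --spin '[0,0,0,0,0,0,0,0]'

```text
time: 16.9
ee_pos: [437.4, -15.0, 68.4]
tcp_rot: [-1.09, 1.28, 1.09]
wrist_force: [-0.5, 0.2, 5.7]
gripper_width: 0.7
```

Emit:
drive_tool --fingers '[0,0,0,0,0,0,0,0]' --pt "0 0 0" --pt "0 0 0" --pt "0 0 0" --pt "0 0 0" --pt "0 0 0" --pt "0 0 0" --pt "0 0 0" --pt "0 0 0" --spin '[0,0,0,0,0,0,0,0]'

```text
time: 17.7
ee_pos: [437.4, -15.0, 68.4]
tcp_rot: [-1.09, 1.28, 1.09]
wrist_force: [-0.9, -0.9, 5.5]
gripper_width: 0.7
```

Emit:
drive_tool --fingers '[0,0,0,0,0,0]' --pt "0 0 0" --pt "0 0 0" --pt "0 0 0" --pt "0 0 0" --pt "0 0 0" --pt "0 0 0" --spin '[0,0,0,0,0,0]'

```text
time: 18.3
ee_pos: [437.3, -15.0, 68.4]
tcp_rot: [-1.09, 1.281, 1.09]
wrist_force: [-0.9, -0.5, 5.7]
gripper_width: 0.5
```

```bash
python3 snap.py 6 side wrist
python3 - <<'E'
from h import *
p,d,K,T=load('side6'); cv2.imwrite('pics/side6z.png',cv2.resize(p[150:270,200:360,::-1],None,fx=4,fy=4,interpolation=2))
E
```

```text
18.3 [437.3 -15.   68.4] [-0.88 -0.54  5.69] 0.5032168116106971
jaw deg 80.79 [ 0.  0. -1.]
```

View pics/side6z.png

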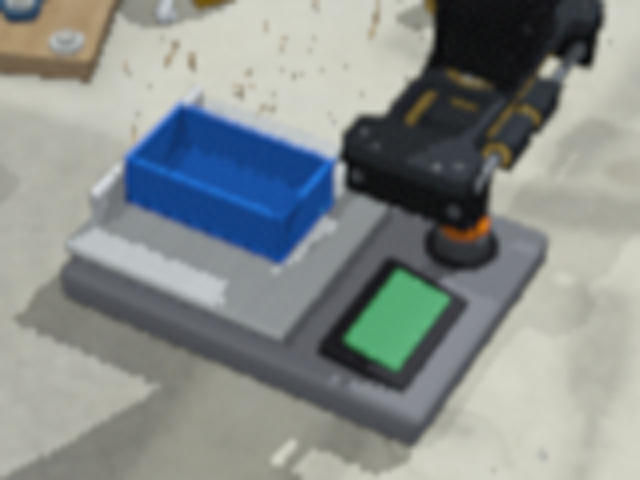

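Emit:
drive_tool --fingers '[0,0,0,0,3,6,6,6]' --pt "0 0 0.5" --pt "0 0 1.5" --pt "0 0 3" --pt "0 0 3" --pt "1 -2 2.5" --pt "1.4 -4 0" --pt "1.4 -4 0" --pt "1.4 -4 0" --spin '[0,0,0,0,0,0,0,0]'

```text
time: 19.2
ee_pos: [489.0, -156.2, 173.2]
tcp_rot: [-1.09, 1.28, 1.091]
wrist_force: [0.2, 0.9, 0.1]
gripper_width: 24.9
```

Emit:
drive_tool --fingers '[6,6,6,6,6,6]' --pt "1.4 -4 0" --pt "1.4 -4 0" --pt "1.6 -3.5 0" --pt "0 -1.6 0" --pt "0 0 -1" --pt "0 0 0" --spin '[0,0,0,0,0,0]'

```text
time: 19.8
ee_pos: [531.6, -284.6, 160.8]
tcp_rot: [-1.086, 1.283, 1.094]
wrist_force: [0.5, 1.2, -0.2]
gripper_width: 59.5
```

```bash
python3 snap.py 7 wrist side
python3 - <<'E'
from h import *
p,d,K,T=load('wrist7')
vv,uu=np.mgrid[0:384,0:512]; Q=pts(d,K,T,uu.ravel(),vv.ravel()).reshape(384,512,3)
hsv=cv2.cvtColor(p,cv2.COLOR_RGB2HSV);H,S,V=[hsv[...,i].astype(int) for i in range(3)]
near=(np.hypot(Q[...,0]-533,Q[...,1]+286)<40)&(Q[...,2]>8)&(Q[...,2]<45)
top=near&(Q[...,2]>26)
print(near.sum(),top.sum())
q=Q[top]; print(np.median(q,0),cv2.minEnclosingCircle(q[:,:2].astype(np.float32)))
v,u=np.nonzero(near); print(u.min(),u.max(),v.min(),v.max())
E
```

```text
19.8 [ 531.6 -284.6  160.8] [ 0.51  1.16 -0.16] 59.4542109009396
jaw deg 80.76 [-0.004  0.002 -1.   ]
537 383
[ 529.91298148 -286.95796582   30.39549393] ((530.4366455078125, -287.0754089355469), 13.759873390197754)
241 266 171 207
```

View pics/wrist7.png

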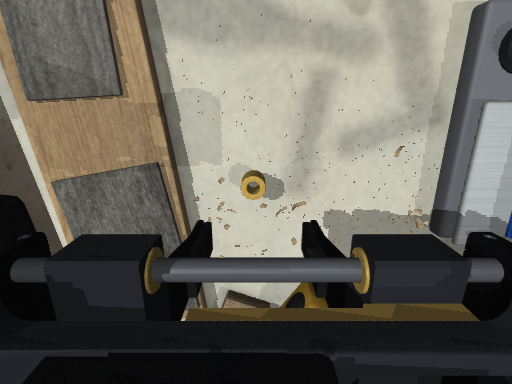

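View pics/side7.png

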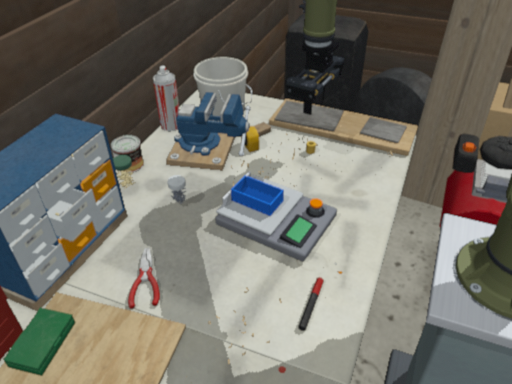

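Run:
```python
from workcell import telemetry
print(telemetry.read_state()['q'].round(3))
from h import *
p,d,K,T=load('top0')
vv,uu=np.mgrid[0:384,0:512]; Q=pts(d,K,T,uu.ravel(),vv.ravel()).reshape(384,512,3)
n=(np.abs(Q[...,0]-530)<60)&(np.abs(Q[...,1]+300)<120)
print(np.percentile(Q[n][:,2],[50,90,99,100]).round(1))
```

```text
[-0.103  0.312  0.663  1.687 -0.204  1.215  2.02 ]
[ 1.5 25.3 31.6 37.3]
```

Emit:
drive_tool --fingers '[6,6,6,6,6,6]' --pt "-0.12 -0.24 -3" --pt "0 0 -4" --pt "0 0 -4" --pt "0 0 -2.3" --pt "0 0 -1" --pt "0 0 0" --spin '[0,0,0,0,0,0]'

```text
time: 20.5
ee_pos: [531.5, -286.8, 19.4]
tcp_rot: [-1.089, 1.281, 1.093]
wrist_force: [-0.3, -0.2, 0.9]
gripper_width: 60.3
```

Emit:
drive_tool --fingers '[4,3,2,2,2,2]' --pt "0 0 0" --pt "0 0 0" --pt "0 0 0" --pt "0 0 0" --pt "0 0 0" --pt "0 0 0" --spin '[0,0,0,0,0,0]'

```text
time: 21.1
ee_pos: [532.2, -288.6, 20.7]
tcp_rot: [-1.09, 1.28, 1.09]
wrist_force: [0.2, 0.6, 3.3]
gripper_width: 26.7
```

Emit:
drive_tool --fingers '[2,2,2,2,2,2]' --pt "0 0 1" --pt "0 0 3" --pt "0 0 4" --pt "0 0 4" --pt "0 0 1" --pt "0 0 0" --spin '[0,0,0,0.05,0.05,0]'

```text
time: 21.7
ee_pos: [533.2, -289.4, 153.3]
tcp_rot: [-1.167, 1.235, 1.16]
wrist_force: [0.0, 0.2, -1.7]
gripper_width: 26.6
```

```bash
python3 -c "
from workcell import telemetry
print(telemetry.read_state()['q'].round(3))"; python3 snap.py 8 wrist
```

```text
[-0.084  0.319  0.65   1.695 -0.207  1.192  2.128]
21.7 [ 533.2 -289.4  153.3] [ 0.04  0.24 -1.74] 26.60541360827167
jaw deg 86.51 [ 0.005 -0.001 -1.   ]
```

View pics/wrist8.png

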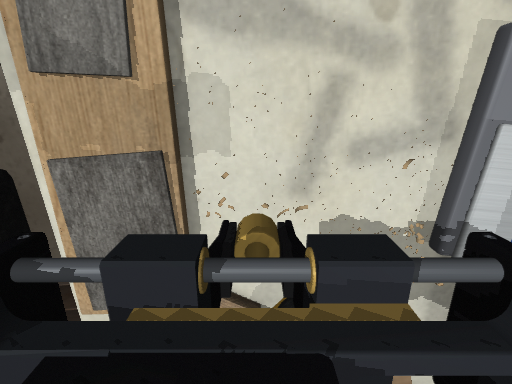

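Run:
```python
from h import *
p,d,K,T=load('wrist8'); hsv=cv2.cvtColor(p,cv2.COLOR_RGB2HSV);H,S,V=[hsv[...,i].astype(int) for i in range(3)]
m=(H>15)&(H<28)&(S>90); m[:205]=0;m[258:]=0;m[:,:230]=0;m[:,285:]=0
v,u=np.nonzero(m);P=pts(d,K,T,u,v); print(len(P),np.percentile(P,[2,50,98],axis=0).round(1))
t=P[P[:,2]>np.percentile(P[:,2],98)-6]; c=t.mean(0); w=np.linalg.svd(t-c)[2][2]; print(len(t),c.round(1),w.round(3))
```

```text
1760 [[ 518.3 -300.4  136.2]
 [ 524.  -287.6  157.9]
 [ 539.2 -275.1  163.9]]
880 [ 525.3 -287.6  163.2] [ 0.851 -0.055  0.522]
```

Emit:
drive_tool --fingers '[2,2,2,2,2,2,2,2]' --pt "0 2 0" --pt "0 3 0" --pt "0 3 0" --pt "0.5 3 0" --pt "0.6 3 0" --pt "0.6 3 0" --pt "0.6 3 0" --pt "0.6 3 0" --spin '[-0.14,-0.14,-0.14,-0.14,-0.14,-0.14,-0.14,-0.14]'

```text
time: 22.55
ee_pos: [559.8, -57.1, 148.5]
tcp_rot: [-0.3, 1.553, 0.301]
wrist_force: [0.4, -0.6, -0.7]
gripper_width: 26.3
```

Emit:
drive_tool --fingers '[2,2,2,2,2]' --pt "0.5 3 0" --pt "0.4 2.5 0" --pt "0.2 1.5 0" --pt "0 0 0" --pt "0 0 0" --spin '[-0.14,-0.14,-0.14,-0.1,0]'

```text
time: 23.05
ee_pos: [570.8, 12.2, 148.5]
tcp_rot: [0.101, 1.571, -0.103]
wrist_force: [-0.0, -0.5, -0.3]
gripper_width: 26.4
```

```bash
python3 -c "
from workcell import telemetry
print(telemetry.read_state()['q'].round(3))"; python3 snap.py 9 wrist side;python3 - <<'E'
from h import *
p,d,K,T=load('side9'); cv2.imwrite('pics/side9z.png',cv2.resize(p[110:270,200:360,::-1],None,fx=3.5,fy=3.5,interpolation=2))
E
```

```text
[-0.705  0.26   0.738  1.784 -0.187  1.173 -0.04 ]
23.05 [570.8  12.2 148.5] [-0.03 -0.47 -0.26] 26.404654705115846
jaw deg -7.43 [-0.003 -0.001 -1.   ]
```

View pics/wrist9.png

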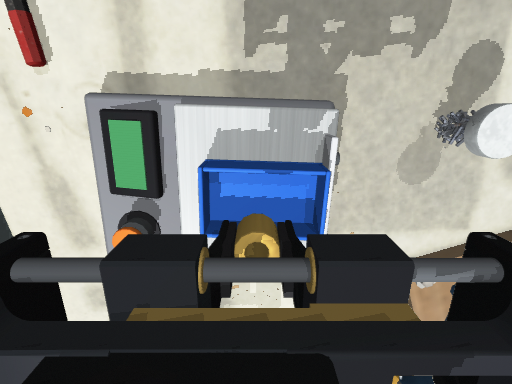

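View pics/side9z.png

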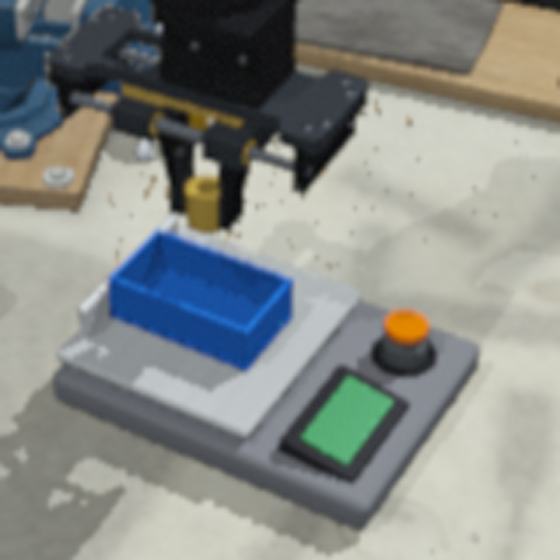

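Run:
```python
from h import *
for n in ['wrist9','side9','wrist4']:
    p,d,K,T=load(n); hsv=cv2.cvtColor(p,cv2.COLOR_RGB2HSV);H,S,V=[hsv[...,i].astype(int) for i in range(3)]
    m=(H>100)&(H<130)&(S>130)
    v,u=np.nonzero(m);P=pts(d,K,T,u,v); P=P[(P[:,2]>76)&(P[:,2]<84)&(np.hypot(P[:,0]-575,P[:,1]-13)<90)]
    r=cv2.minAreaRect(P[:,:2].astype(np.float32)); print(n,len(P),np.round(r[0],1),np.round(r[1],1),r[2])
    m=(H>15)&(H<28)&(S>90)
    v,u=np.nonzero(m);P=pts(d,K,T,u,v); P=P[(P[:,2]>120)&(P[:,2]<165)&(np.hypot(P[:,0]-575,P[:,1]-13)<60)]
    if len(P): print('bush',len(P),np.percentile(P,[2,50,98],axis=0).round(1).tolist())
```

```text
wrist9 1504 [574.9  14.1] [ 64.3 109.8] 80.88766479492188
bush 1725 [[557.9, 6.6, 132.1], [570.5, 21.7, 153.3], [582.6, 27.4, 159.2]]
side9 172 [573.1  16.7] [ 65.6 108.2] 80.42394256591797
bush 147 [[557.1, 5.3, 132.8], [569.8, 23.4, 150.8], [584.4, 28.5, 160.1]]
wrist4 1451 [574.2  13.9] [ 63.9 108.9] 80.7852554321289
```

Emit:
drive_tool --fingers '[2,2,2,2,2,2]' --pt "0.45 0.1 -2" --pt "0 0 -2" --pt "0 0 -1.8" --pt "0 0 -1" --pt "0 0 -0.7" --pt "0 0 0" --spin '[-0.03,0,0,0,0,0]'

```text
time: 23.75
ee_pos: [575.9, 12.1, 74.6]
tcp_rot: [0.125, 1.568, -0.126]
wrist_force: [-1.1, 0.4, -1.0]
gripper_width: 26.6
```

Emit:
drive_tool --fingers '[2,2,2]' --pt "0 0 -0.2" --pt "0 0 -0.1" --pt "0 0 0" --spin '[0,0,0]'

```text
time: 24.05
ee_pos: [576.8, 12.6, 72.8]
tcp_rot: [0.126, 1.566, -0.125]
wrist_force: [0.1, -0.5, -0.3]
gripper_width: 26.3
```

Emit:
drive_tool --fingers '[2,2,2,2]' --pt "0 0 -0.2" --pt "0 0 -0.1" --pt "0 0 -0.1" --pt "0 0 0" --spin '[0,0,0,0]'

```text
time: 24.45
ee_pos: [576.5, 12.6, 68.7]
tcp_rot: [0.126, 1.567, -0.125]
wrist_force: [-2.1, 0.1, 4.1]
gripper_width: 26.3
```

Emit:
drive_tool --fingers '[2,2]' --pt "0 0 -0.1" --pt "0 0 0" --spin '[0,0]'

```text
time: 24.65
ee_pos: [576.6, 12.6, 68.7]
tcp_rot: [0.126, 1.567, -0.125]
wrist_force: [-4.6, 0.9, 10.7]
gripper_width: 27.0
```

Emit:
drive_tool --fingers '[2,2]' --pt "0 0 -0.1" --pt "0 0 0" --spin '[0,0]'

```text
time: 24.85
ee_pos: [576.5, 12.6, 68.6]
tcp_rot: [0.127, 1.568, -0.124]
wrist_force: [-7.9, 1.6, 17.8]
gripper_width: 26.7
```

Emit:
drive_tool --fingers '[2,2,2]' --pt "0 0 0.1" --pt "0 0 0.12" --pt "0 0 0" --spin '[0,0,0]'

```text
time: 25.15
ee_pos: [576.8, 12.6, 68.7]
tcp_rot: [0.126, 1.566, -0.126]
wrist_force: [-1.6, 1.2, 3.0]
gripper_width: 26.6
```

Emit:
drive_tool --fingers '[3,3.4,3.8,4.2,4.4,4.4]' --pt "0 0 0" --pt "0 0 0" --pt "0 0 0" --pt "0 0 0" --pt "0 0 0" --pt "0 0 0" --spin '[0,0,0,0,0,0]'

```text
time: 25.75
ee_pos: [576.5, 12.5, 68.4]
tcp_rot: [0.126, 1.567, -0.126]
wrist_force: [-0.3, 0.3, 0.2]
gripper_width: 43.3
```

Emit:
drive_tool --fingers '[4.4,4.4,4.4,4.4,4.4,4.4,4.4]' --pt "0 0 0.5" --pt "0 0 1.5" --pt "0 0 3" --pt "0 0 4" --pt "0 -3 2" --pt "0 -3 0" --pt "0 0 0" --spin '[0,0,0,0,0,0,0]'

```text
time: 26.45
ee_pos: [576.8, -53.4, 181.3]
tcp_rot: [0.13, 1.563, -0.133]
wrist_force: [0.4, -0.5, -0.1]
gripper_width: 44.2
```

```bash
python3 snap.py 10 wrist side top;python3 - <<'E'
from h import *
for n in ['wrist10','side10']:
    p,d,K,T=load(n); hsv=cv2.cvtColor(p,cv2.COLOR_RGB2HSV);H,S,V=[hsv[...,i].astype(int) for i in range(3)]
    m=(H>100)&(H<130)&(S>130)
    v,u=np.nonzero(m);P=pts(d,K,T,u,v); P=P[(P[:,2]>76)&(P[:,2]<84)&(np.hypot(P[:,0]-575,P[:,1]-13)<90)]
    r=cv2.minAreaRect(P[:,:2].astype(np.float32)); print(n,len(P),np.round(r[0],1),np.round(r[1],1),r[2])
    m=(H>15)&(H<28)&(S>90)
    v,u=np.nonzero(m);P=pts(d,K,T,u,v); P=P[(P[:,2]>45)&(P[:,2]<95)&(np.hypot(P[:,0]-575,P[:,1]-13)<60)]
    if len(P): print('bush',len(P),np.percentile(P,[2,50,98],axis=0).round(1).tolist())
    m=(H>3)&(H<16)&(S>180)&(V>150); v,u=np.nonzero(m);P=pts(d,K,T,u,v); P=P[np.hypot(P[:,0]-437,P[:,1]+15)<25]
    if len(P): print('key',np.median(P,0).round(1))
p,d,K,T=load('side10'); cv2.imwrite('pics/side10z.png',cv2.resize(p[110:270,200:360,::-1],None,fx=3.5,fy=3.5,interpolation=2))
E
```

```text
26.45 [576.8 -53.4 181.3] [ 0.35 -0.55 -0.06] 44.244069036802834
jaw deg -9.58 [ 0.004 -0.002 -1.   ]
wrist10 1783 [574.9  13.5] [ 63.6 110. ] 80.46004486083984
bush 549 [[563.6, 1.7, 64.2], [575.0, 13.6, 78.4], [587.9, 26.2, 79.9]]
key [437.9 -15.1  59.8]
side10 169 [573.3  17.1] [ 65.  109.9] 81.36334228515625
bush 98 [[562.6, 5.9, 59.5], [573.0, 20.3, 74.5], [584.8, 28.6, 78.7]]
key [434.4  -7.6  56.8]
```

View pics/wrist10.png

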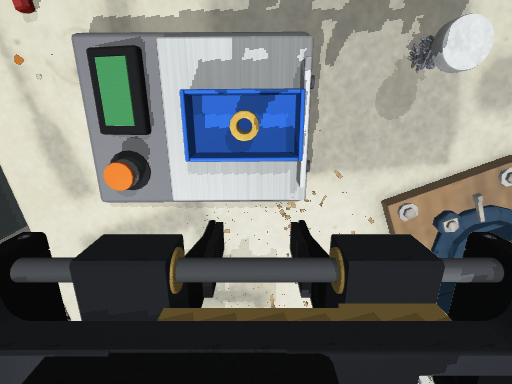

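View pics/side10z.png

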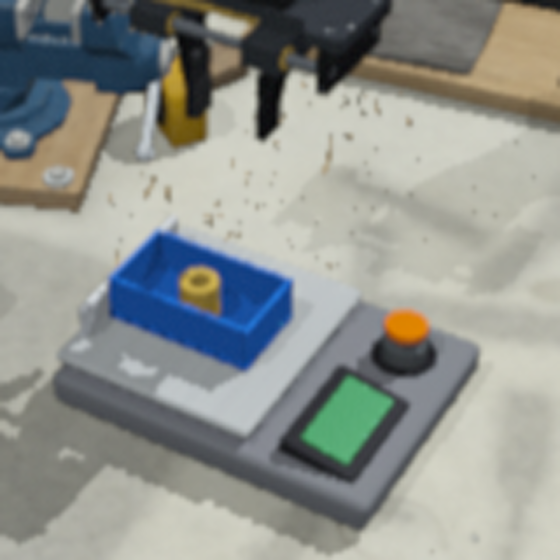

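The bush stands upright in the middle of the tray, at about (243,125) in the wrist view. The tray is still against the stop, the key is up, and the gripper is clear of everything.

```bash
python3 -c "
from workcell import arm
print(arm.job_done())"
```

```text
the job is handed in; nothing more can be done
None
```

I did the whole weighing sequence in about 26.5 s of robot time and handed the job in; it gives no verdict.

- **Tray against the stop:** I gripped the tray, set it on the platform and slid it back until it met the stop. I then held about 9 N at the wrist for about 1 s. Allowing for friction, roughly 4 to 9 N of that reached the stop.
- **Tare key:** With the tray let go, I felt the key's face at about 60 mm. I held it down with about 5.6 N for over 2 s, which I take to be about 5.4 mm of travel from its spring force.
- **Bush:** I set it down upright in the tray and let go. On touching down it was pressed onto the tray floor with up to about 18 N for a moment, with about 8 N sideways towards the stop. That was more than I wanted, though below the ramming limit.
- **Last checks:**
  - By the wrist camera, the tray is centred at (574.9, 13.5) mm, unmoved within about 1 mm and square to about 0.5°.
  - The bush is centred in the tray with its top at about 79 mm, so it rests on the floor.
  - The key is back up at 59.8 mm, and the gripper is clear of everything.
- **Disagreement:** The side camera put the tray and bush about 2 to 7 mm away from the wrist camera's positions, mostly in y. I relied on the wrist camera.
- **Not measured:** I did not measure the pliers, jar, tape measure or marker again at the end. The arm never went near them, apart from passing high above.

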